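# Clear the inspection stage and hold a gasket slide flush on its sloped face

## Robot

A 7-joint arm with a two-finger parallel gripper is mounted at the origin on the work surface. World frame = base frame: x ahead of the robot, y to its left, z up, the work surface at z = 0. Lengths are in m, angles in rad, forces in N, time in s.
With the tool pointing down it reaches from about 0.35 to 0.9 m from the base axis. Payload 8.1 kg.
Tool frame: the origin (TCP) lies midway between the tips of the shut fingers; the grasp point (between the pads) lies 19 mm behind it; z points along the fingers, x is the direction in which the jaws open and shut, and the axes are right-handed (so a half turn about z gives the same grasp; the last joint's range is limited). The gripper opens to 92 mm and grips with 3 to 60 N. Pads are 19 mm wide; open, the fingers measure 130 mm over their backs; the gripper's body (75 mm by 190 mm) begins 47 mm behind the grasp point.
Start: joints at [-1.256, 0.434, 0.025, 1.573, -0.012, 1.134, -0.075], TCP at [0.254, 0.571, 0.227] pointing down, gripper open.
Joint ranges: [-2.62, 2.62], [-0.44, 2.09], [-1.27, 1.32], [0.08, 2.57], [-1.32, 4.46], [0.12, 2], [-2.74, 2.74]. Speed limits (rad/s): [2.22, 2.22, 3.01, 3.01, 3.14, 3.14, 3.14].

## Interface

Orientations are given as a rotation vector (axis times angle).
In Python, from cell import arm gives the robot as it stands. The module is installed in compiled form; this text tells all that it offers.
- The arm moves only by the tool play_rows, never from a script. Its argument "motion" is a list of rows, each a list of 7 numbers: the gripper's target within -1 to 1 (fully open at 1, half-way at 0, shut at -1), then the shift along the tool's x, y, z in mm, then the turn, a rotation vector about the tool's x, y, z in rad. In form: [[claw, tx, ty, tz, ax, ay, az], ...]. A call has 1 to 10 rows; each row is the pose to reach, as a shift and turn from the pose measured when the call began, along the tool's axes at that moment; what a row does not reach only later rows make up. A row lasts 1/10 s, in which the tool goes at most 50 mm and 8.59 degrees, less where a joint would pass 70% of its speed; a pose out of reach is approached as far as the arm can. A call with a gripper value outside its range is refused whole. The fingers move at their own pace and stop on an object; "force" is the grip in N (left out, the last holds). Time passes only in rows, so rows that repeat a pose let the fingers close. It gives the time, the measured TCP pose, the force and the opening at its end, in the units of the state.
- arm.observe(): the state, without advancing time (a new reading comes with each control period).
- arm.get_image(name): name is "scene" or "top"; returns a dict with "img" (384x512x3 uint8, blue, green, red), "depth" (384x512 float32, m along the optical axis (not along the pixel's ray), 0 where there is no reading), "K" (3x3 intrinsics, pixels), "rvec" (rotation vector, rad) and "tvec" (3), from world to camera coordinates, as OpenCV has them. Camera axes: x right, y down, z forward; pixel columns grow to the right and rows downward; lengths in m; the calibration is good to about 2 mm. A picture is of the moment at which its call begins.
- arm.sign_off(): hands the job in, once; it reports no verdict.
Trained networks look in a picture, given as the dict that the camera call returned (one of the last four; its "shot" number tells which), for a name from the list of things; names that differ only in an ending like _2 or _b are one class to them, and where a whole thing is asked for, a point or a joint stands for the part that bears it (a point fixed in the world has none). Each returns a list of dicts, best first, with "score" (0 to 1); they miss things now and then, are a little off and sometimes report something else, mostly with a low value. They report only what shows in the picture. A call takes as long as a camera call.
- arm.look_for(picture, query): "box" ([left, top, width, height] as shares, 0 to 1, of the picture: columns of its width, rows of its height, round what is visible of it).
The state is a dict: "clock": time; "joints": joint angles; "dq": joint speeds; "joint_efforts": joint torques, N m; "position": TCP position; "ee_rot": TCP orientation; "force": force on the tool from outside, world axes, zero at the start; "ft_torque": the same for the moment, N m; "width": opening from 0.0 (shut) to 1.0 (fully open).
Only numpy, scipy, OpenCV 4.12 (cv2) and the standard library are available. Lean on these libraries where they do the work, as an engineer would, in place of code of your own. Each camera call takes 0.05 s, during which the arm holds its last target. There are 200 camera calls.

## Task

Clear the deck of the inspection stage by stacking its two closed seal-kit cartons on the brown carton, first the blue one and then the smaller white one on top, each centred and with its long sides parallel to those below. Then take the gasket slide by its yellow rib, tilt it to match the stage's sloped white face, and press it flush inside the blue outline, firmly but gently (around 10 N; the face is sprung), its long side running up the slope; finish while still gripping and pressing it there, without letting go. Leave the two water meters and the sign by the stage where they are.

Things in the scene. Friction and masses are not known exactly. Their poses are not given: they have to be found in the camera images.
- base_box_c (a point): centre of the brown cardboard carton on the table, 110 (x) x 80 (y) x 50 high mm, loose, 0.7 kg: the bottom of the column. z is up, its top is 25 mm above this point.
- blue_box_c (a point): centre of the closed blue carton, 90 (x) x 60 (y) x 45 high mm, loose, 0.12 to 0.28 kg; it starts on the stage's grey deck. Its long side is x, z is up.
- white_box_c (a point): centre of the closed white carton with a green tape, 80 (x) x 52 (y) x 40 high mm, loose, 0.1 to 0.21 kg; it starts beside the blue one on the stage's grey deck. Its long side is x, z is up.
- base_box: the brown carton; origin at the centre of its underside.
- blue_box: the blue carton; origin at the centre of its underside.
- white_box: the white carton; origin at the centre of its underside.
- slide_grip (a point): grip point of the gasket sample slide, in the middle of its yellow rib, 28 mm above the slide's underside. The slide is a rigid clear plate 80 (x) x 60 (y) x 6 mm with a black ring in it, 0.1 kg, lying loose on the table; the upright rib on its upper side is 40 long (x) x 14 thick (y) x 40 mm tall (from 6 to 46 mm above the underside). z points out of the plate on the rib's side, x along its long side.
- slide_foot (a point): centre of the slide's flat underside, the side that goes against the face; same axes as slide_grip.
- slide: the gasket slide as a whole; origin at the centre of its underside.
- face (a point): centre of the stage's white sloped face, at the surface, 85 mm above the table. z is the outward normal of the face (up and leaning back to the robot's side), x runs up the slope, y is level. The face is 120 (x) x 130 (y) mm, tilted 14 to 37 degrees from level, a different tilt each time; its tilt is stiffly clamped. A blue outline of 87 x 67 mm drawn on it, centred here and long along x, marks the slide's place.
- pad (a joint): how far the sprung white face is pushed in along its normal, in m: 0 when free. It stays parallel and sinks about 1 mm per 2 N beyond the first 1 to 3 N, 10 mm at most, where it stops hard.
- stage: the fixed inspection stage; origin on the table straight under the face's centre, x away from the robot. Its grey deck, 8 mm thick, reaches from 180 mm before to 80 mm behind the origin and 110 mm to each side; the cartons start on its front part. Two aluminium cheeks 10 mm thick, up to 76 mm high, stand at y = +-73 mm beside the tilted face.
- meter_a: blue water meter with a brass ring, 178 long (x) x 92 x 92 mm high, 1.2 kg, origin at the centre of its underside; leave it alone.
- meter_b: blue water meter with a white cap ring, same size; leave it alone.
- sign: blank pink name sign on a black foot, 100 mm wide (y), 35 deep (x), 81 mm high, origin at the centre of its underside; leave it alone.

How it is judged:
By the outcome, as a careful person would: the job done as asked, in the order asked, and still so for the second after the job is handed in, while the arm keeps its last pose, push and grip.
It also fails if it takes over 72 s, if anything falls off the work surface, if the arm or the gripper's body presses on something with over 40 N, if the wrist force passes 120 N, or if a joint passes its speed limit or range.

## Working session

There is one attempt and no reset: what is moved stays moved. The work goes in short steps, Python scripts to look and compute and a tool call to move; the robot and the scene stay as the last step left them, time stands still between calls to the robot, and variables do not carry over. Pictures are saved under pics/ and viewed, on a budget of 10 in all, crops included, one or two more only if the job needs it, and the job is handed in when it is done.

Besides the shell and the picture viewer there is one more tool, called after "Call:" by a JSON object that holds its "method" and its "body". play_rows: Moves the arm, as the interface text tells. Its arguments: {"type":"object","properties":{"motion":{"type":"array"},"force":{"type":"number"}},"required":["motion"]}

```bash
mkdir -p pics; ls; cat > h.py <<'E'
import numpy as np, cv2
from cell import arm
from scipy.spatial.transform import Rotation as R
def cloud(p):
    K=p["K"];d=p["depth"];v,u=np.mgrid[:384,:512]
    c=np.dstack([(u-K[0,2])*d/K[0,0],(v-K[1,2])*d/K[1,1],d])
    Rm=cv2.Rodrigues(np.array(p["rvec"],float))[0]
    w=(c-np.array(p["tvec"]).reshape(3))@Rm
    w[d<=0]=np.nan
    return w
E
python3 - <<'E'
from h import *
ims=[]
s=arm.observe();print({k:np.round(v,3).tolist() for k,v in s.items()})
for n in("scene","top"):
    p=arm.get_image(n);np.savez(n,**{k:np.array(v) for k,v in p.items()})
    w=cloud(p);ims.append(p["img"])
    print(n,p["K"].tolist(),np.round(p["rvec"],3),np.round(p["tvec"],3))
    for q in["base_box","blue_box","white_box","slide","stage","meter_a","sign","slide_grip"]:
        for r in arm.look_for(p,q)[:2]:
            l,t,a,b=np.array(r["box"])*[512,384,512,384];c=int(l+a/2),int(t+b/2)
            print(q,round(r["score"],2),np.round([l,t,a,b]).astype(int),np.round(w[min(c[1],383),min(c[0],511)],3))
    cv2.imwrite(f"pics/{n}0.png",cv2.resize(p["img"],(800,600)))
E
```

```text
pics
{'clock': 0.0, 'joints': [-1.256, 0.435, 0.025, 1.574, -0.012, 1.134, -0.075], 'dq': [0.0, -0.0, 0.002, -0.001, -0.001, 0.001, 0.0], 'joint_efforts': [-0.001, -66.787, 0.984, -31.446, -0.061, 0.043, 0.0], 'position': [0.253, 0.571, 0.226], 'ee_rot': [2.633, 1.712, -0.002], 'force': [0.208, -0.843, -0.667], 'ft_torque': [0.015, -0.01, -0.019], 'width': 1.005}
scene [[413.4780221084499, 0.0, 244.35789693656915], [0.0, 413.4780221084499, 195.71429029581017], [0.0, 0.0, 1.0]] [ 2.168  1.552 -0.436] [-0.183 -0.451  1.485]
base_box 0.93 [109 172  40  46] [ 0.483 -0.309  0.054]
blue_box 0.68 [203 163  28  34] [ 0.515 -0.063  0.055]
white_box 0.92 [251 160  18  27] [0.527 0.059 0.049]
white_box 0.42 [219 186  54  43] [ 0.641 -0.022  0.086]
slide 0.94 [306 133  29  28] [0.478 0.278 0.02 ]
slide 0.65 [204 166  26  35] [ 0.522 -0.068  0.051]
stage 0.61 [201 162  88  89] [ 0.64  -0.024  0.09 ]
meter_a 0.98 [355 170  37  62] [0.733 0.309 0.089]
meter_a 0.78 [120 234  43  68] [ 0.721 -0.315  0.093]
sign 0.58 [289 231  40  27] [0.777 0.106 0.044]
slide_grip 0.92 [304 136  31  26] [0.475 0.279 0.006]
top [[396.81275937883584, 0.0, 255.5764209276147], [0.0, 396.81275937883584, 189.78299830296453], [0.0, 0.0, 1.0]] [ 2.177 -2.118  0.111] [-0.026  0.629  0.961]
base_box 0.74 [359 236  40  49] [ 0.464 -0.311  0.049]
blue_box 0.65 [260 221  29  40] [ 0.503 -0.057  0.055]
white_box 0.91 [214 216  30  33] [nan nan nan]
slide 0.85 [129 235  24  32] [0.47  0.277 0.022]
stage 0.63 [204 155 105 110] [ 0.576 -0.012  0.071]
stage 0.34 [129 235  29  32] [0.47  0.277 0.007]
meter_a 0.85 [359 132  48  75] [ 0.681 -0.31   0.092]
meter_a 0.64 [ 95 122  48  70] [0.694 0.325 0.095]
sign 0.96 [191 129  40  15] [0.769 0.112 0.025]
slide_grip 0.76 [126 233  30  37] [0.468 0.276 0.027]
```

```bash
python3 - <<'E'
import numpy as np,cv2
a=np.load("top.npz")["img"];b=np.load("scene.npz")["img"]
cv2.imwrite("pics/a1.png",cv2.resize(a[110:310,80:420],None,fx=2.35,fy=2.35,interpolation=cv2.INTER_CUBIC))
cv2.imwrite("pics/b1.png",cv2.resize(b[110:320,90:410],None,fx=2.5,fy=2.5,interpolation=cv2.INTER_CUBIC))
E
```

```text
(no output)
```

View pics/a1.png

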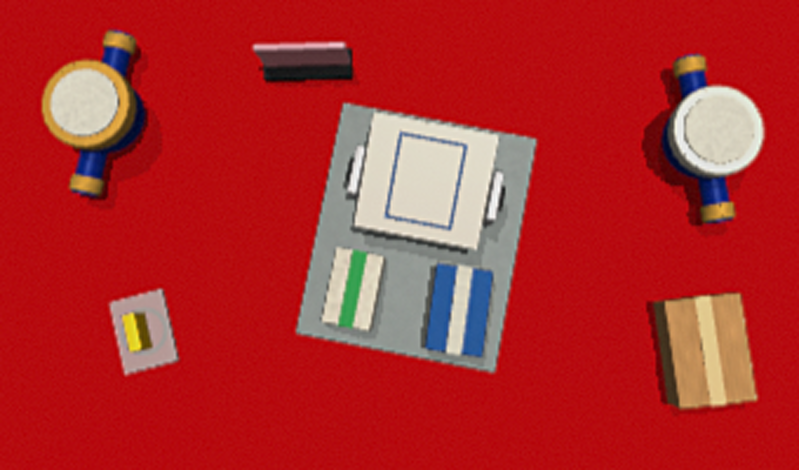

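View pics/b1.png

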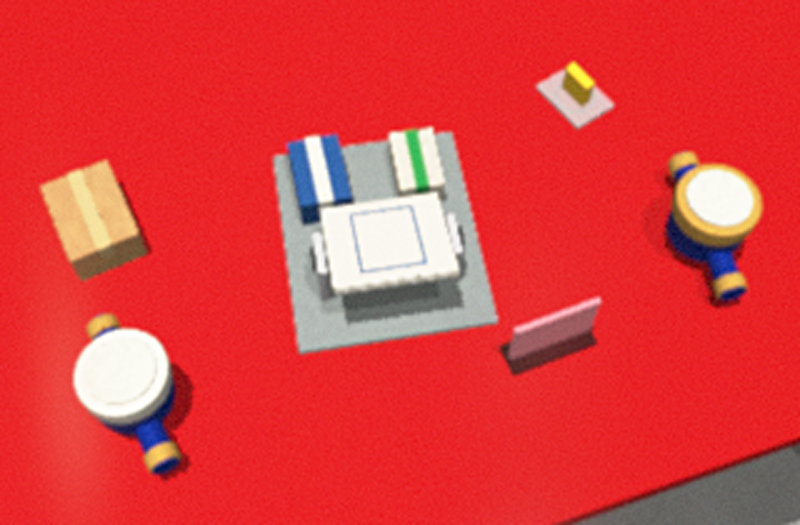

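The overhead view (crop px) shows: brown carton at (705,350), blue at (460,310), white at (355,290), both on the deck, slide at (140,330), and the face outline at (428,180). The scene view agrees, with the meters at the edges and the sign behind. Now I'll measure with the depth clouds.

```bash
cat >> h.py <<'E'
def rect(P):
    (c,s,a)=cv2.minAreaRect((P[:,:2]*1000).astype(np.float32))
    if s[0]<s[1]: s=s[::-1];a+=90   # long axis angle
    a=(a+90)%180-90
    return np.round(c,1),np.round(s,1),round(a,1)
def clean(P,r=0.004,n=4):
    from scipy.spatial import cKDTree
    t=cKDTree(P);return P[[len(x)>n for x in t.query_ball_point(P,r)]]
E
python3 - <<'E'
from h import *
for n in("top","scene"):
    p=dict(np.load(n+".npz"));w=cloud(p);hsv=cv2.cvtColor(p["img"],cv2.COLOR_BGR2HSV)
    H,S,V=[hsv[...,i].astype(int) for i in range(3)]
    print(n,"table z",np.nanmedian(w[np.abs(w[...,2])<.01][:,2]), "nan share",np.isnan(w[...,2]).mean())
    def reg(c,r,z0,z1,m=None):
        k=(np.hypot(w[...,0]-c[0],w[...,1]-c[1])<r)&(w[...,2]>z0)&(w[...,2]<z1)
        if m is not None:k&=m
        return k
    for name,c,r,z0,z1,m in[("base",(.464,-.311),.09,.04,.06,None),
        ("blue",(.505,-.06),.058,.043,.063,None),("white",(.52,.055),.053,.04,.06,None),
        ("slide",(.47,.277),.06,-.01,.03,~((H<12)|(H>172))|(S<150)),("rib",(.47,.277),.05,.03,.06,None),("rib_y",(.47,.277),.05,.0,.06,(H>20)&(H<35)&(S>120))]:
        k=reg(c,r,z0,z1,m);P=w[k]
        if len(P)<10: print(name,len(P));continue
        print(name,len(P),"z",np.round(np.nanmedian(P[:,2]),4),"rect",*rect(P),"mean",np.round(P.mean(0),4))
    k=reg((.645,-.015),.04,.04,.13);P=w[k];
    for _ in range(3):
        A=np.c_[P[:,:2],np.ones(len(P))];co=np.linalg.lstsq(A,P[:,2],rcond=None)[0];e=P[:,2]-A@co;P=P[np.abs(e)<.004]
    nn=np.r_[-co[:2],1];nn/=np.linalg.norm(nn)
    print("face n",nn.round(4),"tilt",np.degrees(np.arccos(nn[2])).round(2),"yaw of upslope",np.degrees(np.arctan2(-nn[1],-nn[0])).round(1),"z at",co@[.645,-.015,1],len(P),e.std())
    k=reg((.645,-.015),.075,.03,.13,(H>95)&(H<135)&(S>50))
    k&=np.abs(w[...,2]-(w[...,:2]@co[:2]+co[2]))<.008
    # intersect pixel rays with plane
    K=p["K"];Rm=cv2.Rodrigues(p["rvec"])[0];C=-Rm.T@p["tvec"].reshape(3)
    v,u=np.nonzero(k);d=np.c_[(u-K[0,2])/K[0,0],(v-K[1,2])/K[1,1],np.ones(len(u))]@Rm
    t=(co[2]+C[:2]@co[:2]-C[2])/(d[:,2]-d[:,:2]@co[:2]);X=C+t[:,None]*d
    z=nn;up=np.r_[-nn[:2],0];up=up-nn*(up@nn);up/=np.linalg.norm(up);y=np.cross(z,up)
    o=X.mean(0);Q=np.c_[(X-o)@up,(X-o)@y];c,s,a=rect(Q);print("outline",len(Q),s,a,"centre",(o+up*c[0]/1000+y*c[1]/1000).round(4))
E
```

```text
top table z 0.0014587156139437038 nan share 0.003992716471354167
base 1566 z 0.0515 rect [ 468.3 -319. ] [110.4  81.3] 8.1 mean [ 0.4679 -0.3175  0.0514]
blue 913 z 0.0544 rect [502.3 -59.7] [90.2 59.8] -6.3 mean [ 0.502  -0.0597  0.0544]
white 690 z 0.0495 rect [521.2  52.3] [80.2 52.3] -9.4 mean [0.5209 0.0519 0.0494]
slide 643 z 0.0073 rect [468.  283.1] [81.5 62.4] 16.4 mean [0.4681 0.2796 0.0078]
rib 122 z 0.0462 rect [468.9 282.6] [39.3 15.2] 16.2 mean [0.4694 0.2809 0.045 ]
rib_y 143 z 0.0457 rect [467.7 282.1] [40.9 19.9] 2.7 mean [0.4687 0.2801 0.0412]
face n [-0.264   0.045   0.9635] tilt 15.54 yaw of upslope -9.7 z at 0.0897333276283526 876 0.0016358543704081082
outline 127 [88.7 69.7] 0.2 centre [ 0.631  -0.0214  0.0862]
scene table z 0.0007821185265546351 nan share 0.004221598307291667
base 1012 z 0.0507 rect [ 471.8 -318.7] [114.4  79.9] 8.1 mean [ 0.4756 -0.3184  0.0505]
blue 588 z 0.0536 rect [504.6 -59.6] [93.8 59.9] -6.2 mean [ 0.5084 -0.0602  0.0534]
white 438 z 0.0484 rect [523.8  52.3] [83.  52.2] -9.1 mean [0.5261 0.0515 0.0484]
slide 379 z 0.0065 rect [466.6 286.4] [89.1 72.2] 17.1 mean [0.4777 0.278  0.0078]
rib 82 z 0.0443 rect [471.6 281.6] [41.4 15.7] 16.4 mean [0.4743 0.2812 0.0427]
rib_y 110 z 0.0396 rect [471.9 282. ] [40.6 14.7] 15.8 mean [0.4748 0.28   0.0356]
face n [-0.266   0.0395  0.9632] tilt 15.6 yaw of upslope -8.5 z at 0.08869279799591367 526 0.0014035714347023765
outline 1 [0. 0.] 0.0 centre [0.6784 0.0034 0.0971]
```

```bash
cat >> h.py <<'E'
def Rt(jaw_deg,tilt=0):  # pointing down, tool x at world angle jaw_deg; or normal to face tilted about jaw axis
    x=np.array([np.cos(np.radians(jaw_deg)),np.sin(np.radians(jaw_deg)),0]);z=np.array([0,0,-1.])
    M=np.c_[x,np.cross(z,x),z]
    return R.from_rotvec(np.radians(tilt)*x)*R.from_matrix(M)
def go(*targets):
    s=arm.observe();R0=R.from_rotvec(s["ee_rot"]);p0=np.array(s["position"])
    f=lambda v:np.round(v,4).tolist()
    print("t",f(s["clock"]),"pos",f(p0),"F",f(s["force"]),"T",f(s["ft_torque"]),"w",f(s["width"]),"jaw",np.degrees(np.arctan2(*R0.as_matrix()[1::-1,0])).round(2),"z",f(R0.as_matrix()[:,2]),"q",f(s["joints"]))
    for pos,Rm in targets:
        print("shift mm",np.round(R0.inv().apply(np.array(pos)-p0)*1000,1),"turn",np.round((R0.inv()*Rm).as_rotvec(),4))
E
python3 -c "
from h import *
go(((.5025,-.0597,.13),Rt(83.7)),((.5025,-.0597,.02),Rt(83.7)))"
```

```text
t 0.9 pos [0.2536, 0.5712, 0.2268] F [0.6139, -0.6353, 0.1509] T [0.0223, -0.0005, -0.0497] w 1.0018 jaw 66.05 z [0.0, 0.0, -1.0] q [-1.2556, 0.4345, 0.025, 1.5732, -0.0116, 1.134, -0.0751]
shift mm [-475.6  483.5   96.7] turn [ 0.    -0.    -0.308]
shift mm [-475.6  483.5  206.7] turn [ 0.    -0.    -0.308]
```

Call:
{"method": "play_rows", "body": {"motion": [[1, -476, 484, 60, 0, 0, -0.308], [1, -476, 484, 60, 0, 0, -0.308], [1, -476, 484, 60, 0, 0, -0.308], [1, -476, 484, 60, 0, 0, -0.308], [1, -476, 484, 60, 0, 0, -0.308], [1, -476, 484, 60, 0, 0, -0.308], [1, -476, 484, 60, 0, 0, -0.308], [1, -476, 484, 60, 0, 0, -0.308], [1, -476, 484, 60, 0, 0, -0.308], [1, -476, 484, 60, 0, 0, -0.308]], "force": 20}}

```text
clock: 1.9
position: [0.437, 0.1061, 0.183]
ee_rot: [2.34, 2.096, 0.002]
force: [1.2, 0.8, -0.6]
width: 1.002
```

Call:
{"method": "play_rows", "body": {"motion": [[1, 0, 0, 0, 0, 0, 0]]}}

```text
clock: 2.0
position: [0.4386, 0.0996, 0.1829]
ee_rot: [2.347, 2.084, 0.0]
force: [-1.1, 0.2, -0.1]
width: 0.999
```

```bash
python3 -c "
from h import *
go(((.5025,-.0597,.13),Rt(83.7)),((.5025,-.0597,.02),Rt(83.7)))"
```

```text
t 2.0 pos [0.4386, 0.0996, 0.1829] F [-1.1074, 0.2278, -0.1302] T [0.0431, 0.0422, -0.0495] w 0.999 jaw 83.2 z [0.0018, -0.0017, -1.0] q [-0.497, 0.1951, 0.1795, 2.0517, -0.0415, 0.8971, 1.1571]
shift mm [-150.5   82.2   53.3] turn [ 0.002   0.0015 -0.0088]
shift mm [-150.4   81.9  163.3] turn [ 0.002   0.0015 -0.0088]
```

Call:
{"method": "play_rows", "body": {"motion": [[1, -50, 27, 20, 0, 0, 0], [1, -100, 54, 40, 0, 0, 0], [1, -150, 82, 53, 0.002, 0.0015, -0.009], [1, -150, 82, 53, 0.002, 0.0015, -0.009], [1, -150.5, 82, 90, 0.002, 0.0015, -0.009], [1, -150.5, 82, 130, 0.002, 0.0015, -0.009], [1, -150.5, 82, 155, 0.002, 0.0015, -0.009], [1, -150.5, 82, 163, 0.002, 0.0015, -0.009], [1, -150.5, 82, 163, 0.002, 0.0015, -0.009], [0, -150.5, 82, 163, 0.002, 0.0015, -0.009]]}}

```text
clock: 3.0
position: [0.5035, -0.0597, 0.0214]
ee_rot: [2.339, 2.096, 0.002]
force: [-0.3, 0.1, 0.4]
width: 0.952
```

```bash
python3 -c "
from h import *
go(((.5025,-.0597,.02),Rt(83.7)))"
```

```text
t 3.0 pos [0.5035, -0.0597, 0.0214] F [-0.2912, 0.0526, 0.3632] T [0.0057, 0.0158, -0.0481] w 0.9519 jaw 83.72 z [0.0016, 0.0001, -1.0] q [-0.1322, 0.5274, 0.195, 2.0766, -0.1874, 0.5521, 1.6579]
shift mm [-0.1 -1.   1.4] turn [ 0.0016 -0.0003  0.0004]
```

Call:
{"method": "play_rows", "body": {"motion": [[0, 0, -1, 1, 0, 0, 0], [-1, 0, -1, 1, 0, 0, 0], [-1, 0, -1, 1, 0, 0, 0], [-1, 0, -1, 1, 0, 0, 0], [-1, 0, -1, 1, 0, 0, 0], [-1, 0, -1, 1, 0, 0, 0], [-1, 0, -1, 1, 0, 0, 0], [-1, 0, -1, 1, 0, 0, 0]], "force": 20}}

```text
clock: 3.8
position: [0.5028, -0.0595, 0.0209]
ee_rot: [2.339, 2.096, 0.003]
force: [-2.2, 0.6, 6.8]
width: 0.654
```

```bash
python3 -c "
from h import *
go(((.469,-.319,.14),Rt(98.1)),((.469,-.319,.0665),Rt(98.1)))"
```

```text
t 3.8 pos [0.5028, -0.0595, 0.0209] F [-2.1693, 0.6109, 6.8451] T [0.0645, 0.2947, -0.0178] w 0.6535 jaw 83.72 z [0.0024, 0.0003, -1.0] q [-0.132, 0.5271, 0.1944, 2.079, -0.188, 0.5491, 1.6584]
shift mm [-261.5   -5.  -119.2] turn [ 2.400e-03 -2.000e-04 -2.509e-01]
shift mm [-261.6   -5.2  -45.7] turn [ 2.400e-03 -2.000e-04 -2.509e-01]
```

Call:
{"method": "play_rows", "body": {"motion": [[-1, 0, 0, -20, 0, 0, 0], [-1, 0, 0, -60, 0, 0, 0], [-1, -20, 0, -100, 0, 0, -0.02], [-1, -60, -1, -119, 0.002, 0, -0.06], [-1, -100, -2, -119, 0.002, 0, -0.1], [-1, -140, -3, -119, 0.002, 0, -0.14], [-1, -180, -4, -119, 0.002, 0, -0.18], [-1, -220, -5, -119, 0.002, 0, -0.22], [-1, -250, -5, -119, 0.002, 0, -0.24], [-1, -261.5, -5, -119, 0.002, 0, -0.251]]}}

```text
clock: 4.8
position: [0.4672, -0.323, 0.1397]
ee_rot: [2.063, 2.368, -0.002]
force: [0.4, -0.7, -1.6]
width: 0.65
```

Call:
{"method": "play_rows", "body": {"motion": [[-1, 0, 0, 0, 0, 0, 0]]}}

```text
clock: 4.9
position: [0.4662, -0.3249, 0.1394]
ee_rot: [2.067, 2.365, -0.003]
force: [-0.2, 0.4, -2.1]
width: 0.653
```

```bash
python3 - <<'E'
from h import *
p=arm.get_image("top");w=cloud(p)
cv2.imwrite("pics/c.png",cv2.resize(p["img"][200:320,320:440],(600,600)))
go(((.469,-.319,.14),Rt(98.1)),((.469,-.319,.0665),Rt(98.1)))
E
```

```text
t 4.95 pos [0.4662, -0.3241, 0.1394] F [-0.2087, -0.3329, -1.5781] T [0.0701, -0.0139, 0.0017] w 0.6538 jaw 97.73 z [-0.0013, -0.0016, -1.0] q [0.3265, 0.4344, 0.2546, 1.8364, -0.1344, 0.8879, 2.3492]
shift mm [ 4.7  3.4 -0.7] turn [-0.0015  0.0014 -0.0065]
shift mm [ 4.8  3.5 72.8] turn [-0.0015  0.0014 -0.0065]
```

View pics/c.png

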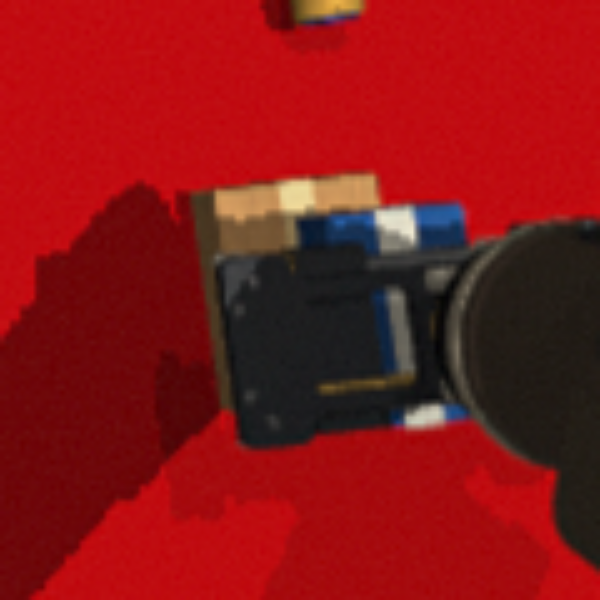

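The blue carton is held level over the brown one (crop px about (400,300)). Its shift to the right matches parallax from its height.

Call:
{"method": "play_rows", "body": {"motion": [[-1, 4.7, 3.4, 0, 0, 0, -0.0065], [-1, 4.7, 3.4, 0, 0, 0, -0.0065], [-1, 4.7, 3.4, 20, 0, 0.001, -0.0065], [-1, 4.7, 3.4, 40, 0, 0.001, -0.0065], [-1, 4.7, 3.4, 55, 0, 0.001, -0.0065], [-1, 4.7, 3.4, 65, 0, 0.001, -0.0065], [-1, 4.7, 3.4, 70, 0, 0.001, -0.0065], [-1, 4.7, 3.4, 72, 0, 0.001, -0.0065], [-1, 4.7, 3.4, 72, 0, 0.001, -0.0065]]}}

```text
clock: 5.85
position: [0.4692, -0.319, 0.0676]
ee_rot: [-2.058, -2.373, 0.002]
force: [-0.5, -1.2, -1.6]
width: 0.652
```

```bash
python3 -c "
from h import *
go(((.469,-.319,.0630),Rt(98.1)))"
```

```text
t 5.85 pos [0.4692, -0.319, 0.0676] F [-0.4997, -1.2486, -1.6307] T [-0.054, -0.0159, -0.0011] w 0.6518 jaw 98.12 z [-0.001, -0.0008, -1.0] q [0.3412, 0.5277, 0.225, 1.8985, -0.1667, 0.7339, 2.3732]
shift mm [ 0.1 -0.2  4.6] turn [-0.0011  0.0007  0.0003]
```

Call:
{"method": "play_rows", "body": {"motion": [[-1, 0, 0, 2, 0, 0, 0], [-1, 0, 0, 3.5, 0, 0, 0], [-1, 0, 0, 4.5, 0, 0, 0], [-1, 0, 0, 5, 0, 0, 0], [-1, 0, 0, 5, 0, 0, 0]]}}

```text
clock: 6.35
position: [0.4692, -0.3192, 0.063]
ee_rot: [-2.059, -2.373, 0.002]
force: [-0.9, 0.4, 3.2]
width: 0.654
```

Call:
{"method": "play_rows", "body": {"motion": [[0.45, 0, 0, 0, 0, 0, 0], [0.5, 0, 0, 0, 0, 0, 0], [0.7, 0, 0, 0, 0, 0, 0], [0.7, 0, 0, -2, 0, 0, 0], [0.7, 0, 0, -20, 0, 0, 0], [0.7, 0, 0, -60, 0, 0, 0], [0.7, 0, 0, -100, 0, 0, 0], [0.7, 0, 0, -100, 0, 0, 0]]}}

```text
clock: 7.15
position: [0.4719, -0.321, 0.1683]
ee_rot: [2.053, 2.366, 0.001]
force: [1.2, -0.7, 0.9]
width: 0.847
```

```bash
python3 -c "
from h import *
go(((.5215,.0523,.12),Rt(80.7)),((.5215,.0523,.019),Rt(80.7)))"
```

```text
t 7.15 pos [0.4719, -0.321, 0.1683] F [1.2461, -0.7188, 0.8698] T [-0.0045, -0.0301, -0.0022] w 0.8466 jaw 98.09 z [0.0071, -0.005, -1.0] q [0.3101, 0.4006, 0.2625, 1.8062, -0.1248, 0.9421, 2.3375]
shift mm [362.9 101.3  46.8] turn [0.0072 0.0049 0.3036]
shift mm [363.5 100.7 147.8] turn [0.0072 0.0049 0.3036]
```

Call:
{"method": "play_rows", "body": {"motion": [[0.7, 40, 10, 10, 0.007, 0.005, 0.03], [0.7, 80, 20, 20, 0.007, 0.005, 0.06], [0.7, 120, 32, 30, 0.007, 0.005, 0.1], [0.7, 160, 44, 40, 0.007, 0.005, 0.14], [0.7, 200, 56, 47, 0.007, 0.005, 0.17], [0.7, 240, 67, 47, 0.007, 0.005, 0.2], [0.7, 280, 78, 47, 0.007, 0.005, 0.235], [0.7, 320, 89, 47, 0.007, 0.005, 0.27], [0.7, 350, 98, 47, 0.007, 0.005, 0.295], [0.7, 363, 101, 47, 0.007, 0.005, 0.304]]}}

```text
clock: 8.15
position: [0.5212, 0.0565, 0.1194]
ee_rot: [-2.39, -2.037, -0.001]
force: [-0.7, -0.5, -0.5]
width: 0.854
```

```bash
python3 - <<'E'
from h import *
for n in("top","scene"):
    p=arm.get_image(n);w=cloud(p)
    for name,z0,z1 in(("blue",.085,.11),("base",.03,.065)):
        k=(np.hypot(w[...,0]-.469,w[...,1]+.319)<.085)&(w[...,2]>z0)&(w[...,2]<z1);P=w[k]
        print(n,name,len(P),np.median(P[:,2]).round(4),*rect(P))
    k=(np.hypot(w[...,0]-.52,w[...,1]-.052)<.053)&(w[...,2]>.04)&(w[...,2]<.06);P=w[k];print("white",len(P),rect(P) if len(P)>5 else '')
go(((.5215,.0523,.12),Rt(80.7)),((.5215,.0523,.019),Rt(80.7)))
E
```

```text
top blue 1073 0.0964 [ 468.5 -318.2] [90.4 61.1] 7.4
top base 516 0.0514 [ 468.3 -318.3] [110.6  80.6] 7.7
white 0 
scene blue 665 0.0957 [ 471.1 -318.1] [95.8 59.9] 8.4
scene base 468 0.0503 [ 471.9 -318.6] [113.  80.] 8.3
white 442 (array([523. ,  52.3]), array([85.4, 51.9]), -9.0)
t 8.25 pos [0.521, 0.0551, 0.1193] F [-0.1677, -0.0456, 0.8572] T [0.0227, -0.0043, -0.0161] w 0.8441 jaw 80.92 z [-0.0002, 0.0007, -1.0] q [-0.3916, 0.3961, 0.2436, 1.9614, -0.1313, 0.7991, 1.3379]
shift mm [-2.6  0.9 -0.7] turn [-0.0003 -0.0007  0.0038]
shift mm [ -2.7   0.9 100.3] turn [-0.0003 -0.0007  0.0038]
```

Blue is centred and parallel on brown. Now the white one.

Call:
{"method": "play_rows", "body": {"motion": [[0.7, -2.7, 0.9, 30, 0, 0, 0.004], [0.7, -2.7, 0.9, 60, 0, 0, 0.004], [0.7, -2.7, 0.9, 85, 0, 0, 0.004], [0.7, -2.7, 0.9, 97, 0, 0, 0.004], [0.7, -2.7, 0.9, 100, 0, 0, 0.004], [0.7, -2.7, 0.9, 100, 0, 0, 0.004], [-1, -2.7, 0.9, 100, 0, 0, 0.004], [-1, -2.7, 0.9, 100, 0, 0, 0.004], [-1, -2.7, 0.9, 100, 0, 0, 0.004], [-1, -2.7, 0.9, 100, 0, 0, 0.004]]}}

```text
clock: 9.25
position: [0.5218, 0.0524, 0.0198]
ee_rot: [-2.394, -2.034, -0.002]
force: [-0.8, 0.1, 5.1]
width: 0.568
```

Call:
{"method": "play_rows", "body": {"motion": [[-1, 0, 0, 0, 0, 0, 0], [-1, 0, 0, 0, 0, 0, 0]]}}

```text
clock: 9.45
position: [0.5217, 0.0525, 0.0199]
ee_rot: [-2.394, -2.034, -0.002]
force: [-0.3, -0.7, -1.3]
width: 0.565
```

```bash
python3 -c "
from h import *
go(((.469,-.3185,.18),Rt(98)),((.469,-.3185,.107),Rt(98)))"
```

```text
t 9.45 pos [0.5217, 0.0525, 0.0199] F [-0.2779, -0.6565, -1.3315] T [0.0539, 0.0438, -0.0132] w 0.5655 jaw 80.71 z [0.0007, 0.001, -1.0] q [-0.3448, 0.5493, 0.1952, 2.0345, -0.1892, 0.5737, 1.3902]
shift mm [-374.5    7.9 -160.5] turn [ 0.0006 -0.001  -0.3018]
shift mm [-374.6    7.9  -87.5] turn [ 0.0006 -0.001  -0.3018]
```

Call:
{"method": "play_rows", "body": {"motion": [[-1, 0, 0, -20, 0, 0, 0], [-1, 0, 0, -60, 0, 0, 0], [-1, -20, 0, -105, 0, 0, -0.01], [-1, -60, 1, -145, 0, 0, -0.04], [-1, -105, 2, -160, 0, 0, -0.08], [-1, -150, 3, -160, 0, 0, -0.12], [-1, -195, 4, -160, 0, 0, -0.16], [-1, -240, 5, -160, 0, -0.001, -0.2], [-1, -285, 6, -160, 0, -0.001, -0.24], [-1, -330, 7, -160, 0, -0.001, -0.28]]}}

```text
clock: 10.45
position: [0.4745, -0.276, 0.1795]
ee_rot: [2.085, 2.35, 0.001]
force: [0.3, 0.2, -0.6]
width: 0.56
```

```bash
python3 -c "
from h import *
go(((.469,-.3185,.18),Rt(98)),((.469,-.3185,.107),Rt(98)))"
```

```text
t 10.45 pos [0.4745, -0.276, 0.1795] F [0.2662, 0.176, -0.6089] T [0.0235, -0.0918, 0.0449] w 0.5602 jaw 96.85 z [0.0004, 0.0003, -1.0] q [0.1938, 0.3616, 0.3134, 1.8413, -0.1341, 0.9589, 2.2558]
shift mm [-41.6 -10.5  -0.5] turn [ 0.0004 -0.0002 -0.02  ]
shift mm [-41.6 -10.5  72.5] turn [ 0.0004 -0.0002 -0.02  ]
```

Call:
{"method": "play_rows", "body": {"motion": [[-1, -25, -6, 0, 0, 0, -0.01], [-1, -41, -10, 0, 0, 0, -0.02], [-1, -41.6, -10.5, 10, 0, 0, -0.02], [-1, -41.6, -10.5, 30, 0, 0, -0.02], [-1, -41.6, -10.5, 50, 0, 0, -0.02], [-1, -41.6, -10.5, 60, 0, 0, -0.02], [-1, -41.6, -10.5, 67, 0, 0, -0.02], [-1, -41.6, -10.5, 67, 0, 0, -0.02], [-1, -41.6, -10.5, 67, 0, 0, -0.02]]}}

```text
clock: 11.35
position: [0.4694, -0.3184, 0.1129]
ee_rot: [2.06, 2.371, 0.001]
force: [-0.3, -0.6, -1.2]
width: 0.57
```

```bash
python3 -c "
from h import *
go(((.469,-.3185,.1068),Rt(98)))"
```

```text
t 11.35 pos [0.4694, -0.3184, 0.1129] F [-0.2727, -0.5814, -1.1827] T [0.0302, -0.0024, -0.0226] w 0.5704 jaw 98.02 z [0.001, -0.0, -1.0] q [0.2894, 0.4692, 0.2945, 1.8668, -0.1795, 0.8303, 2.386]
shift mm [ 0.  -0.5  6.1] turn [0.001  0.0001 0.0003]
```

Call:
{"method": "play_rows", "body": {"motion": [[-1, 0, -0.5, 2, 0, 0, 0], [-1, 0, -0.5, 4, 0, 0, 0], [-1, 0, -0.5, 5.5, 0, 0, 0], [-1, 0, -0.5, 6.5, 0, 0, 0], [-1, 0, -0.5, 6.5, 0, 0, 0]]}}

```text
clock: 11.85
position: [0.469, -0.3185, 0.1069]
ee_rot: [2.06, 2.37, 0.002]
force: [-1.5, 1.5, 3.0]
width: 0.569
```

Call:
{"method": "play_rows", "body": {"motion": [[0.25, 0, 0, 0, 0, 0, 0], [0.35, 0, 0, 0, 0, 0, 0], [0.5, 0, 0, 0, 0, 0, 0], [0.5, 0, 0, -2, 0, 0, 0], [0.5, 0, 0, -20, 0, 0, 0], [0.5, 0, 0, -60, 0, 0, 0], [0.5, 0, 0, -85, 0, 0, 0]]}}

```text
clock: 12.55
position: [0.4692, -0.319, 0.194]
ee_rot: [2.06, 2.369, 0.002]
force: [0.3, -0.3, -0.3]
width: 0.752
```

```bash
python3 -c "
from h import *
go(((.469,.2825,.16),Rt(106.3)),((.469,.2825,.009),Rt(106.3)))"
```

```text
t 12.55 pos [0.4692, -0.319, 0.194] F [0.2691, -0.2862, -0.2778] T [-0.0208, 0.0188, -0.0325] w 0.7517 jaw 97.99 z [0.0025, -0.0008, -1.0] q [0.2635, 0.3748, 0.3243, 1.7818, -0.1395, 1.0048, 2.3519]
shift mm [595.7  83.3  33.6] turn [ 0.0023  0.0013 -0.145 ]
shift mm [595.9  83.  184.6] turn [ 0.0023  0.0013 -0.145 ]
```

Call:
{"method": "play_rows", "body": {"motion": [[0.2, 48, 7, 5, 0, 0, -0.012], [0, 96, 14, 10, 0, 0, -0.024], [0, 145, 20, 20, 0, 0, -0.036], [0, 194, 27, 30, 0, 0, -0.048], [0, 243, 34, 30, 0, 0, -0.06], [0, 292, 41, 30, 0, 0, -0.072], [0, 341, 48, 30, 0, 0, -0.084], [0, 390, 55, 30, 0, 0, -0.096], [0, 439, 62, 30, 0, 0, -0.108], [0, 488, 69, 30, 0, 0, -0.12]]}}

```text
clock: 13.55
position: [0.4696, 0.1758, 0.164]
ee_rot: [1.913, 2.488, 0.002]
force: [0.8, 0.4, -0.1]
width: 0.498
```

```bash
python3 - <<'E'
from h import *
for n in("top","scene"):
    p=arm.get_image(n);w=cloud(p)
    for name,z0,z1 in(("white",.125,.145),("blue",.07,.105),("base",.03,.065)):
        k=(np.hypot(w[...,0]-.469,w[...,1]+.319)<.085)&(w[...,2]>z0)&(w[...,2]<z1);P=w[k]
        print(n,name,len(P),np.median(P[:,2]).round(4),*rect(P))
go(((.469,.2825,.12),Rt(106.3)),((.469,.2825,.01),Rt(106.3)))
E
```

```text
top white 913 0.1364 [ 468.1 -317.5] [80.6 52.7] 7.6
top blue 281 0.0948 [ 468.5 -317.6] [90.4 60.5] 7.4
top base 513 0.0512 [ 468.3 -317.9] [110.5  80.1] 7.7
scene white 547 0.1357 [ 470.8 -317.5] [85.1 51.8] 8.1
scene blue 267 0.0938 [ 473.6 -317.7] [92.  59.8] 8.2
scene base 460 0.0503 [ 471.3 -318.8] [115.4  80. ] 8.1
t 13.65 pos [0.4691, 0.1818, 0.1639] F [-0.6225, -0.1147, 0.0351] T [-0.0236, 0.0502, -0.0442] w 0.4986 jaw 105.45 z [0.0032, 0.0029, -1.0] q [-0.5446, 0.302, 0.0873, 1.9551, -0.0351, 0.8817, 1.4013]
shift mm [97.  26.6 44.2] turn [ 0.0038 -0.0019 -0.0149]
shift mm [ 96.8  26.2 154.2] turn [ 0.0038 -0.0019 -0.0149]
```

The stack is centred to about 1 mm and parallel. Now the slide.

Call:
{"method": "play_rows", "body": {"motion": [[0, 45, 13, 20, 0.004, -0.002, -0.015], [0, 90, 25, 40, 0.004, -0.002, -0.015], [0, 97, 26.5, 44, 0.004, -0.002, -0.015], [0, 97, 26.5, 50, 0.004, -0.002, -0.015], [0, 97, 26.5, 90, 0.004, -0.002, -0.015], [0, 97, 26.5, 125, 0.004, -0.002, -0.015], [0, 97, 26.5, 145, 0.004, -0.002, -0.015], [0, 97, 26.5, 152, 0.004, -0.002, -0.015], [0, 97, 26.5, 153, 0.004, -0.002, -0.015], [0, 97, 26.5, 153, 0.004, -0.002, -0.015]]}}

```text
clock: 14.65
position: [0.4701, 0.2825, 0.0122]
ee_rot: [1.885, 2.513, 0.001]
force: [-0.0, -0.0, 0.2]
width: 0.503
```

```bash
python3 -c "
from h import *
go(((.469,.2825,.01),Rt(106.3)))"
```

```text
t 14.65 pos [0.4701, 0.2825, 0.0122] F [-0.0206, -0.0245, 0.1554] T [0.1038, 0.0555, -0.0262] w 0.5034 jaw 106.26 z [0.0011, 0.0003, -1.0] q [-0.6694, 0.5829, 0.0424, 1.9698, -0.0414, 0.5886, 1.255]
shift mm [ 0.3 -1.1  2.2] turn [ 0.0011 -0.     -0.0007]
```

Call:
{"method": "play_rows", "body": {"motion": [[0, 0.3, -1.2, 2.2, 0, 0, 0], [-1, 0.3, -1.2, 2.2, 0, 0, 0], [-1, 0.3, -1.2, 2.2, 0, 0, 0], [-1, 0.3, -1.2, 2.2, 0, 0, 0], [-1, 0.3, -1.2, 2.2, 0, 0, 0], [-1, 0.3, -1.2, 2.2, 0, 0, 0], [-1, 0.3, -1.2, 2.2, 0, 0, 0], [-1, 0.3, -1.2, 2.2, 0, 0, 0], [-1, 0.3, -1.2, 2.2, 0, 0, 0]], "force": 40}}

```text
clock: 15.55
position: [0.4689, 0.2825, 0.0101]
ee_rot: [1.885, 2.513, 0.002]
force: [-0.9, -0.7, 3.2]
width: 0.148
```

```bash
python3 -c "
from h import *
go(((.469,.2825,.01),Rt(106.3)))"
```

```text
t 15.55 pos [0.4689, 0.2825, 0.0101] F [-0.8653, -0.6584, 3.1919] T [-0.0313, 0.1144, -0.0078] w 0.1482 jaw 106.26 z [0.0011, 0.0005, -1.0] q [-0.6704, 0.5851, 0.042, 1.9735, -0.0416, 0.5826, 1.2538]
shift mm [-0.   0.1  0.1] turn [ 0.0012 -0.0001 -0.0007]
```

Call:
{"method": "play_rows", "body": {"motion": [[-1, 0, 0, -10, 0, 0, 0], [-1, 0, 0, -40, 0, 0, 0], [-1, 0, 0, -85, 0, 0, 0], [-1, 0, 0, -130, 0, 0, 0], [-1, 0, 0, -160, 0, 0, 0], [-1, 0, 0, -160, 0, 0, 0]]}}

```text
clock: 16.15
position: [0.4709, 0.2838, 0.1751]
ee_rot: [1.883, 2.511, 0.014]
force: [-0.3, -0.2, -1.4]
width: 0.152
```

```bash
cat > face.py <<'E'
from h import *
def face(p):
    w=cloud(p);hsv=cv2.cvtColor(p["img"],cv2.COLOR_BGR2HSV)
    c0=np.array([.632,-.021]);a=np.radians(-9.4);ex=np.array([np.cos(a),np.sin(a)]);ey=np.array([-ex[1],ex[0]])
    lx=(w[...,:2]-c0)@ex;ly=(w[...,:2]-c0)@ey
    P=w[(abs(lx)<.05)&(abs(ly)<.058)&(w[...,2]>.05)&(w[...,2]<.13)]
    for _ in range(5):
        A=np.c_[P[:,:2],np.ones(len(P))];co=np.linalg.lstsq(A,P[:,2],rcond=None)[0];e=P[:,2]-A@co;P=P[np.abs(e)<.005]
    n=np.r_[-co[:2],1];n/=np.linalg.norm(n)
    print("n",n.round(4),"tilt",np.degrees(np.arccos(n[2])).round(2),"yaw",np.degrees(np.arctan2(-n[1],-n[0])).round(2),"z(c0)",(co@[*c0,1]).round(4),len(P))
    b,g,r=[p["img"][...,i].astype(float) for i in range(3)]
    k=(b-r>5)&(abs(lx)<.052)&(abs(ly)<.042)&(w[...,2]>.05)
    K=p["K"];Rm=cv2.Rodrigues(np.array(p["rvec"]))[0];C=-Rm.T@np.array(p["tvec"]).reshape(3)
    v,u=np.nonzero(k);d=np.c_[(u-K[0,2])/K[0,0],(v-K[1,2])/K[1,1],np.ones(len(u))]@Rm
    t=(co[2]+C[:2]@co[:2]-C[2])/(d[:,2]-d[:,:2]@co[:2]);X=C+t[:,None]*d
    up=np.r_[ex,0];up-=n*(up@n);up/=np.linalg.norm(up);y=np.cross(n,up)
    o=X.mean(0);c,s,an=rect(np.c_[(X-o)@up,(X-o)@y])
    print("outline",len(u),s,an,"+yaw -9.4; centre",(o+up*c[0]/1000+y*c[1]/1000).round(4))
if __name__=="__main__":
    for n in("top","scene"):
        print(n);face(dict(np.load(n+".npz")))
E
python3 face.py; python3 -c "
from h import *
go()"
```

```text
top
n [-0.262  0.046  0.964] tilt 15.42 yaw -9.96 z(c0) 0.0864 2044
outline 210 [90.9 71.2] -0.3 +yaw -9.4; centre [ 0.6314 -0.0216  0.0863]
scene
n [-0.2639  0.0416  0.9637] tilt 15.5 yaw -8.96 z(c0) 0.0853 1204
outline 126 [91.8 70.7] 0.2 +yaw -9.4; centre [ 0.6335 -0.021   0.0857]
t 16.15 pos [0.4709, 0.2838, 0.1751] F [-0.2952, -0.1934, -1.4174] T [0.0727, 0.0472, 0.0152] w 0.1516 jaw 106.25 z [0.0076, 0.0053, -1.0] q [-0.6894, 0.3574, 0.0653, 1.8366, -0.028, 0.9391, 1.2425]
```

```bash
cat >> h.py <<'E'
RF=Rt(80.5,-15.47);NF=-RF.as_matrix()[:,2];CF=np.array([.632,-.0213,.0853])
E
python3 -c "
from h import *
print(NF)
go((CF+NF*.06,RF),(CF+NF*.0101,RF))"
```

```text
[-0.26307569  0.04402377  0.96377025]
t 16.15 pos [0.4709, 0.2838, 0.1751] F [-0.2952, -0.1934, -1.4174] T [0.0727, 0.0472, 0.0152] w 0.1516 jaw 106.25 z [0.0076, 0.0053, -1.0] q [-0.6894, 0.3574, 0.0653, 1.8366, -0.028, 0.9391, 1.2425]
shift mm [-331.1   54.6   31.5] turn [-0.2574 -0.0655  0.4459]
shift mm [-337.1   66.2   79.7] turn [-0.2574 -0.0655  0.4459]
```

Call:
{"method": "play_rows", "body": {"motion": [[-1, -30, 5, 0, 0, 0, 0.03], [-1, -65, 10, 0, -0.02, -0.005, 0.08], [-1, -100, 16, 0, -0.05, -0.01, 0.14], [-1, -140, 23, 5, -0.09, -0.02, 0.2], [-1, -180, 30, 10, -0.13, -0.03, 0.26], [-1, -220, 36, 15, -0.17, -0.04, 0.32], [-1, -260, 43, 20, -0.21, -0.05, 0.38], [-1, -295, 49, 26, -0.24, -0.06, 0.42], [-1, -320, 53, 30, -0.257, -0.065, 0.446], [-1, -331, 54.6, 31.5, -0.257, -0.065, 0.446]]}}

```text
clock: 17.15
position: [0.6154, -0.0212, 0.142]
ee_rot: [2.236, 1.887, 0.253]
force: [0.1, 0.4, -1.3]
width: 0.146
```

Call:
{"method": "play_rows", "body": {"motion": [[-1, 0, 0, 0, 0, 0, 0], [-1, 0, 0, 0, 0, 0, 0]]}}

```text
clock: 17.35
position: [0.6148, -0.0205, 0.1416]
ee_rot: [2.236, 1.889, 0.252]
force: [-1.2, 0.3, -0.7]
width: 0.15
```

```bash
python3 - <<'E'
from h import *
go((CF+NF*.06,RF),(CF+NF*.0181,RF),(CF+NF*.0101,RF))
for n in("top","scene"):
    p=arm.get_image(n);cv2.imwrite(f"pics/d_{n}.png",cv2.resize(p["img"][130:280,180:330],(600,600),interpolation=cv2.INTER_CUBIC))
a=[cv2.imread(f"pics/d_{n}.png")[:, :] for n in("top","scene")]
cv2.imwrite("pics/d.png",cv2.resize(np.hstack(a),(800,400)))
E
```

```text
t 17.35 pos [0.6148, -0.0205, 0.1416] F [-1.1869, 0.2722, -0.7121] T [0.1415, 0.39, -0.0006] w 0.1499 jaw 80.36 z [0.2593, -0.0449, -0.9648] q [-0.2882, 0.3762, 0.2516, 1.965, -0.0568, 0.5524, 1.3816]
shift mm [ 2.   1.5 -1.2] turn [-0.0037  0.0015 -0.0022]
shift mm [ 2.1  1.6 40.7] turn [-0.0037  0.0015 -0.0022]
shift mm [ 2.1  1.6 48.7] turn [-0.0037  0.0015 -0.0022]
```

View pics/d.png

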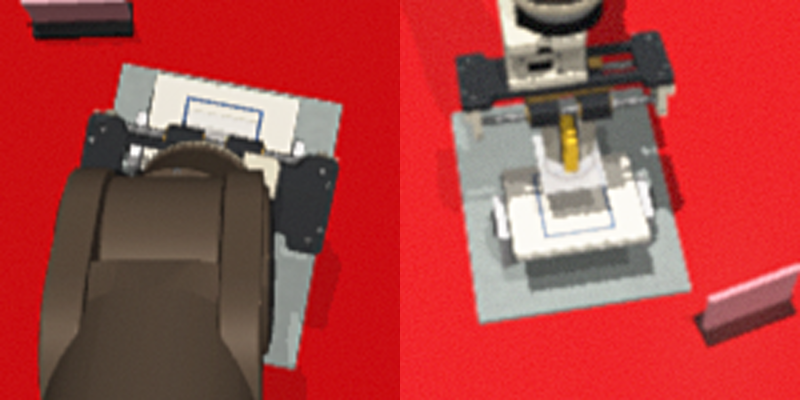

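The slide is held at the face's tilt, in line with the outline (right half, plate at (568,165), outline at (577,210)). Going down along the normal.

Call:
{"method": "play_rows", "body": {"motion": [[-1, 2, 1.5, 5, -0.004, 0.0015, -0.002], [-1, 2, 1.5, 15, -0.004, 0.0015, -0.002], [-1, 2, 1.5, 27, -0.004, 0.0015, -0.002], [-1, 2, 1.5, 37, -0.004, 0.0015, -0.002], [-1, 2, 1.5, 41, -0.004, 0.0015, -0.002], [-1, 2, 1.5, 41, -0.004, 0.0015, -0.002], [-1, 2, 1.5, 41, -0.004, 0.0015, -0.002]]}}

```text
clock: 18.15
position: [0.6275, -0.0198, 0.1028]
ee_rot: [2.231, 1.89, 0.258]
force: [-1.2, -0.2, -2.2]
width: 0.152
```

```bash
python3 - <<'E'
from h import *
go((CF+NF*.0101,RF),(CF+NF*.0071,RF))
F=[]
print("Fn",np.dot(arm.observe()["force"],NF))
p=arm.get_image("scene");cv2.imwrite("pics/e.png",cv2.resize(p["img"][140:240,190:290],(600,600),interpolation=cv2.INTER_CUBIC))
E
```

```text
t 18.15 pos [0.6275, -0.0198, 0.1028] F [-1.1548, -0.1588, -2.1944] T [0.1087, 0.3387, -0.0088] w 0.1523 jaw 80.56 z [0.2641, -0.0436, -0.9635] q [-0.2647, 0.4467, 0.2288, 1.9744, -0.0799, 0.4676, 1.4018]
shift mm [-0.8 -0.2  8. ] turn [ 0.001  -0.0006  0.0009]
shift mm [-0.8 -0.2 11. ] turn [ 0.001  -0.0006  0.0009]
Fn -1.8180842058561253
```

View pics/e.png

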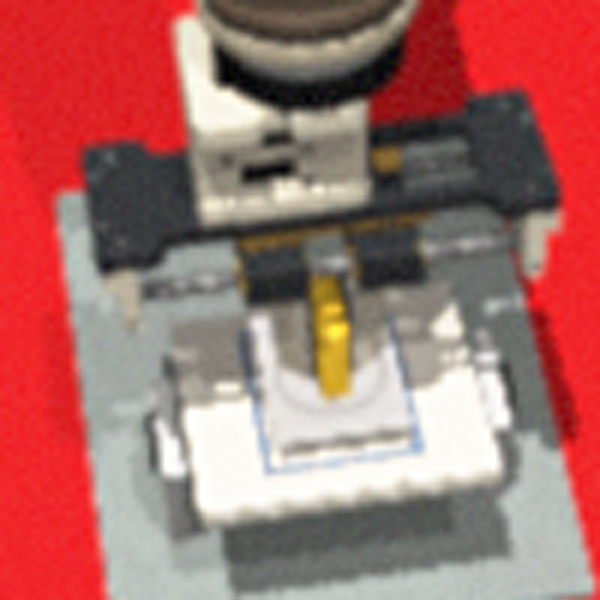

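The slide sits about 8 mm above the face and is centred in the outline (bottom edge (275,455)–(412,435), outline corners (268,470) and (420,447)). Pressing in small steps.

Call:
{"method": "play_rows", "body": {"motion": [[-1, -0.8, -0.2, 2, 0.001, 0, 0.001], [-1, -0.8, -0.2, 4, 0.001, 0, 0.001], [-1, -0.8, -0.2, 6, 0.001, 0, 0.001], [-1, -0.8, -0.2, 7.5, 0.001, 0, 0.001], [-1, -0.8, -0.2, 9, 0.001, 0, 0.001], [-1, -0.8, -0.2, 10, 0.001, 0, 0.001], [-1, -0.8, -0.2, 10, 0.001, 0, 0.001], [-1, -0.8, -0.2, 10, 0.001, 0, 0.001]]}}

```text
clock: 19.0
position: [0.6299, -0.0209, 0.0935]
ee_rot: [2.232, 1.89, 0.258]
force: [-3.1, 0.6, 1.1]
width: 0.154
```

```bash
python3 - <<'E'
from h import *
go((CF+NF*.0101,RF),(CF+NF*.0061,RF))
print("Fn",np.dot(arm.observe()["force"],NF),"Ttool",R.from_rotvec(arm.observe()["ee_rot"]).inv().apply(arm.observe()["ft_torque"]))
E
```

```text
t 19.0 pos [0.6299, -0.0209, 0.0935] F [-3.1188, 0.6123, 1.0851] T [0.0684, 0.5052, -0.0329] w 0.1542 jaw 80.5 z [0.2636, -0.0432, -0.9637] q [-0.2562, 0.4636, 0.2224, 1.9754, -0.0857, 0.45, 1.4074]
shift mm [-0.  -0.1 -1.7] turn [ 0.0004 -0.0009 -0.0002]
shift mm [-0.  -0.1  2.3] turn [ 0.0004 -0.0009 -0.0002]
Fn 1.8932165728622687 Ttool [ 0.50951415 -0.02422259  0.02786757]
```

Call:
{"method": "play_rows", "body": {"motion": [[-1, 0, 0, 1, 0, 0, 0], [-1, 0, 0, 2, 0, 0, 0], [-1, 0, 0, 3, 0, 0, 0], [-1, 0, 0, 3.5, 0, 0, 0], [-1, 0, 0, 3.5, 0, 0, 0], [-1, 0, 0, 3.5, 0, 0, 0]]}}

```text
clock: 19.6
position: [0.6308, -0.0211, 0.0904]
ee_rot: [2.232, 1.89, 0.258]
force: [-5.0, 0.1, 8.1]
width: 0.156
```

```bash
python3 - <<'E'
from h import *
go((CF+NF*.0051,RF))
r=RF.inv()
for i in range(4):
    p=arm.get_image("scene" if i%2 else "top");s=arm.observe();print("Fn",np.dot(s["force"],NF).round(2),"Ftool",r.apply(s["force"]).round(2),"Ttool",r.apply(s["ft_torque"]).round(3))
cv2.imwrite("pics/f.png",cv2.resize(p["img"][140:240,190:290],(600,600),interpolation=cv2.INTER_CUBIC))
w=cloud(p)
for name,z0,z1 in(("white",.125,.145),("blue",.07,.105),("base",.03,.065)):
    k=(np.hypot(w[...,0]-.469,w[...,1]+.319)<.085)&(w[...,2]>z0)&(w[...,2]<z1);print(name,*rect(w[k]))
E
```

```text
t 19.6 pos [0.6308, -0.0211, 0.0904] F [-4.9943, 0.1083, 8.0803] T [0.0932, 0.8864, -0.0444] w 0.1564 jaw 80.5 z [0.2638, -0.0431, -0.9636] q [-0.2539, 0.4693, 0.2203, 1.9757, -0.0874, 0.4437, 1.409]
shift mm [-0.  -0.2  0.1] turn [ 0.0006 -0.001  -0.0002]
Fn 8.93 Ftool [-0.46 -3.47 -8.93] Ttool [ 0.863 -0.027 -0.011]
Fn 9.43 Ftool [-0.89 -3.85 -9.43] Ttool [ 0.859 -0.058 -0.008]
Fn 7.89 Ftool [-0.34 -2.6  -7.89] Ttool [ 0.861 -0.09  -0.028]
Fn 9.03 Ftool [-0.77 -3.66 -9.03] Ttool [ 0.892 -0.047  0.017]
white [ 471.  -317.6] [85.3 51.8] 7.8
blue [ 473.7 -317.8] [91.2 59.9] 8.1
base [ 471.4 -318.7] [114.2  80. ] 8.1
```

View pics/f.png

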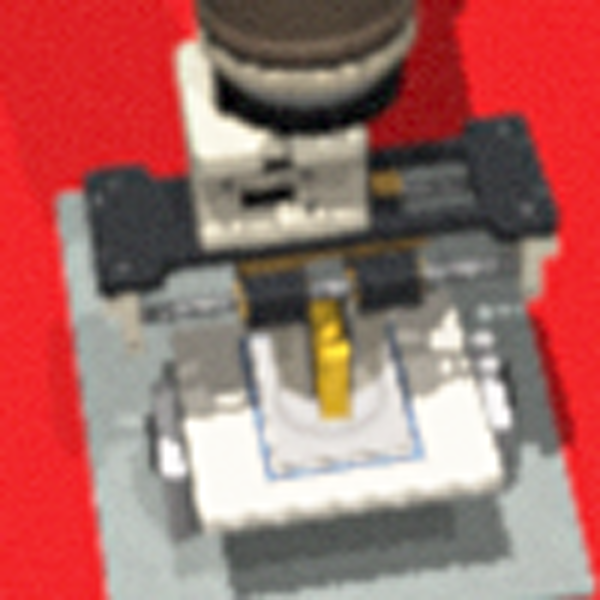

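Net press is about 10 N with the slide inside the outline. The moment about tool x has grown with load, though, which hints at contact nearer the lower edge, so I'll test a small tilt change.

Call:
{"method": "play_rows", "body": {"motion": [[-1, 0, 0, 0, 0.005, 0, 0], [-1, 0, 0, 0, 0.01, 0, 0], [-1, 0, 0, 0, 0.01, 0, 0], [-1, 0, 0, 0, 0.01, 0, 0], [-1, 0, 0, 0, 0.01, 0, 0]]}}

```text
clock: 20.3
position: [0.6308, -0.0211, 0.0907]
ee_rot: [2.239, 1.895, 0.25]
force: [-5.8, 0.5, 7.7]
width: 0.151
```

```bash
cat > fm.py <<'E'
from h import *
go((CF+NF*.0051,RF))
A=[]
for i in range(8):
    p=arm.get_image("scene");s=arm.observe();r=R.from_rotvec(s["ee_rot"]).inv();A.append(np.r_[r.apply(s["force"]),r.apply(s["ft_torque"])])
print("tool F,T mean",np.mean(A,0).round(3),"sd",np.std(A,0).round(2))
cv2.imwrite("pics/g.png",cv2.resize(p["img"][140:240,190:290],(600,600),interpolation=cv2.INTER_CUBIC))
E
python3 fm.py
```

```text
t 20.3 pos [0.6308, -0.0211, 0.0907] F [-5.8342, 0.4517, 7.679] T [0.0552, 0.6986, -0.0554] w 0.1511 jaw 80.5 z [0.2545, -0.0414, -0.9662] q [-0.2498, 0.4716, 0.2178, 1.9662, -0.0896, 0.4602, 1.4123]
shift mm [-0.  -0.3  0.5] turn [-0.0092 -0.0012 -0.0003]
tool F,T mean [-0.167 -3.342 -8.538  0.694 -0.07  -0.011] sd [0.62 0.61 0.43 0.01 0.04 0.03]
```

Call:
{"method": "play_rows", "body": {"motion": [[-1, 0, -0.5, 0, 0, 0, 0], [-1, 0, -1, 0.2, 0, 0, 0], [-1, 0, -1, 0.3, 0, 0, 0], [-1, 0, -1, 0.3, 0, 0, 0]]}}

```text
clock: 21.1
position: [0.6307, -0.021, 0.0909]
ee_rot: [2.238, 1.894, 0.252]
force: [-3.4, -0.3, 7.9]
width: 0.152
```

```bash
python3 fm.py
```

```text
t 21.1 pos [0.6307, -0.021, 0.0909] F [-3.3643, -0.2901, 7.8696] T [-0.0707, 0.278, -0.0525] w 0.1521 jaw 80.5 z [0.2562, -0.0414, -0.9657] q [-0.2503, 0.4706, 0.218, 1.9681, -0.0894, 0.4576, 1.4119]
shift mm [-0.1 -0.2  0.7] turn [-0.0075 -0.0015 -0.0004]
tool F,T mean [-3.880e-01 -1.633e+00 -7.924e+00  3.080e-01 -1.120e-01  3.000e-03] sd [0.47 0.54 0.53 0.02 0.02 0.02]
```

Call:
{"method": "play_rows", "body": {"motion": [[-1, 0, 0, 0.2, 0, -0.002, 0], [-1, 0, 0, 0.5, 0, -0.004, 0], [-1, 0, 0, 0.5, 0, -0.004, 0], [-1, 0, 0, 0.5, 0, -0.004, 0]]}}

```text
clock: 21.9
position: [0.6307, -0.0211, 0.0907]
ee_rot: [2.237, 1.892, 0.247]
force: [-5.5, 0.3, 7.6]
width: 0.152
```

```bash
python3 fm.py
```

```text
t 21.9 pos [0.6307, -0.0211, 0.0907] F [-5.5271, 0.3067, 7.6283] T [0.1651, 0.6684, 0.072] w 0.1524 jaw 80.43 z [0.2557, -0.0452, -0.9657] q [-0.2568, 0.4715, 0.2235, 1.968, -0.0856, 0.458, 1.406]
shift mm [-0.  -0.2  0.5] turn [-0.0073  0.0024 -0.0006]
tool F,T mean [-0.958 -3.451 -8.666  0.71   0.053 -0.027] sd [0.56 0.67 0.27 0.03 0.03 0.02]
```

View pics/g.png

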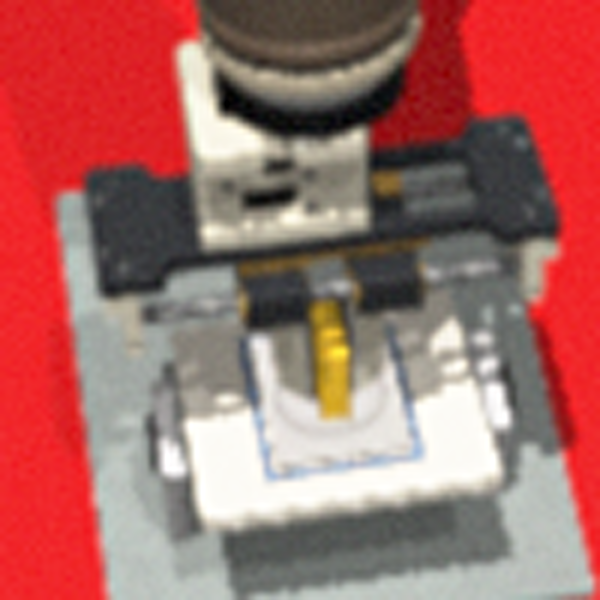

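```bash
python3 -c "
from cell import arm
print(arm.sign_off())"
```

```text
the job is handed in; nothing more can be done
None
```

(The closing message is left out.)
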